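# Slide the returned-goods tray past the spring stop

## Robot

A 6-joint arm with a two-finger parallel gripper is mounted at the origin on the work surface. World frame = base frame: x ahead of the robot, y to its left, z up, the work surface at z = 0. Lengths are in mm, angles in rad, forces in N, time in s.
With the tool pointing down it reaches from about 250 to 775 mm from the base axis. Payload 4 kg.
Tool frame: the origin (TCP) lies at the very end of the fingers, on their centre line; the grasp point (between the pads) lies 19 mm behind it; z points along the fingers, y is the direction in which the jaws open and shut (so a half turn about z gives the same grasp; the last joint's range is limited). The gripper opens to 85 mm and grips with 20 to 120 N. Pads are 22 mm wide; open, the fingers measure 114 mm over their backs; the gripper's body (76 mm by 85 mm) begins 54 mm behind the grasp point. The pads swing forward as they close: fully open they stand 13 mm farther back than shut.
Start: joints at [-1.34, 0.087, 1.371, -0, 1.684, -0.103], TCP at [180.197, -519.66, 231.341] pointing down, gripper open.
Joint ranges: [-3.1, 3.1], [-0.76, 2.03], [0.27, 2.55], [-1.08, 4.22], [0.17, 2.65], [-2.57, 2.57]. Speed limits (rad/s): [2.79, 2.79, 3.14, 3.14, 3.14, 3.14].

## Interface

Orientations are given as a unit quaternion [w, x, y, z].
In Python, from rig import robot gives the robot as it stands. The module is installed in compiled form; this text tells all that it offers.
- The arm moves only by the tool move_arm, never from a script. Its argument "moves" is a list of rows, each a list of 5 numbers: the opening, from 0 (shut) to 1 (fully open), then the shift along the tool's x, y, z in mm, then the turn about the tool's z in degrees. In form: [[grip, tx, ty, tz, spin], ...]. A call has exactly 5 rows; each row is the pose to reach, as a shift and turn from the pose measured when the call began, along the tool's axes at that moment; what a row does not reach only later rows make up. A row lasts 1/10 s, in which the tool goes at most 50 mm and 8.59 degrees, less where a joint would pass 70% of its speed; a pose out of reach is approached as far as the arm can. A call with a gripper value outside its range is refused whole. The fingers move at their own pace and stop on an object; "force" is the grip in N (left out, the last holds). Time passes only in rows, so rows that repeat a pose let the fingers close, or fill a call up. It gives the time, the measured TCP pose, the force and the opening at its end, in the units of the state.
- robot.state(): the state, without advancing time (a new reading comes with each control period).
- robot.grab_frame(name): name is "side" or "top" or "wrist"; returns (picture, depth): 400x640x3 uint8, blue, green, red; 400x640 float32, mm along the optical axis (not along the pixel's ray), 0 where there is no reading.
- robot.camera_params(name): a dict with "K" (3x3 intrinsics, pixels), "k1" (the pictures are not rectified: a ray, as slopes to the right and down, at radius r is drawn at 1 + k1 r^2 times it, then the intrinsics apply), "rvec" (rotation vector, rad) and "tvec" (3), from world to camera coordinates, as OpenCV has them. Camera axes: x right, y down, z forward; pixel columns grow to the right and rows downward; lengths in mm; the calibration is good to about 2 mm. A picture is of the moment at which its call begins: read the wrist's pose just before it. camera_params takes no time and is no camera call; for the wrist camera it gives the pose at the moment of the call.
- robot.job_done(): hands the job in, once; it reports no verdict.
The state is a dict: "t": time; "joint_positions": joint angles; "dq": joint speeds; "joint_torque": joint torques, N m; "tcp_pos": TCP position; "tcp_rot": TCP orientation; "wrist_force": force on the tool from outside, world axes, zero at the start; "torque": the same for the moment, N m; "grip_width": opening from 0.0 (shut) to 1.0 (fully open).
Only numpy, scipy, OpenCV 4.12 (cv2) and the standard library are available. Lean on these libraries where they do the work, as an engineer would, in place of code of your own. Each camera call takes 0.05 s, during which the arm holds its last target. There are 200 camera calls.

## Task

With the fingertips, press the yellow spring bar in the floor of the lane down behind the white tray, and keep it pressed while you push the tray (with the pink hair dryer in it) along the lane, over the red stop, until it is fully home against the blue end plate. Then take the hand away so that the red stop springs up behind the tray. Only press and push: lift neither the tray nor the dryer, keep the dryer lying in the tray, and leave the other goods alone.

Things in the scene. Friction and masses are not known exactly. Their poses are not given: they have to be found in the camera images.
- lane: Fixed aluminium lane, 384 x 144 mm, origin on the table under its middle; x = the direction to push the tray, z up. Deck (lane floor) 28 above the table, x -190 to 183. Grey side walls to 14 above the deck, their lips overhang the tray's foot flanges (opening between lips y -52 to 52). The yellow bar runs along the middle, x -180 to 45, 30 wide.
- stop_bar (a joint): Travel of the yellow bar and its red stop: 0 up, 0.010 m fully down. Springs up by itself: about 3 N starts it, 6 N holds it fully down; pressed at any point of its length it stays level. Bar top 11.5 mm above the deck when up, 1.5 when fully down. Down 7.5 mm or more, the stop is below the deck and the tray passes.
- bar_top (a point): Point on top of the yellow bar's middle line, over the middle of the red stop (lane x 38, y 0); moves with the bar. The red stop is a cross piece at the bar's end, 100 mm wide, lane x 31 to 45, top 7 above the deck when up: it blocks the tray's feet.
- end_stop (a point): Middle of the inner face of the blue end plate (lane x 183, 50 mm above the table). The plate is 144 wide, 8 thick, its top 65 above the table. Home, the tray's front touches it: tray origin at lane x 118, rear face 8 past the stop.
- tray: White open tray, loose in the lane; origin: centre of its underside, on the deck; x along the lane's x. 130 mm long, 96 wide, 116 over the foot flanges. A tunnel under it (44 wide, 14 high) clears the yellow bar. Walls to 33 above the deck, blue rear wall to 45. Starts 5 to 30 before the stop. 0.6 kg with the dryer; pushing takes about 3 to 6 N.
- tray_rear (a point): Middle of the tray's blue rear face, the face to push (96 mm wide, from 14 to 45 above the deck); this point is 30 above the deck, 65 behind the tray's origin.
- dryer: Pink and white folded travel hair dryer lying loose in the tray, 110 long, 72 wide, 42 mm high (top 59 above the deck). Origin: middle of its underside, 17 above the tray's origin.
- iron: Bystander, loose: steam iron lying flat on its sole, white and blue, 220 x 100 x 138 high, beyond the lane's end plate. Origin: centre of the underside.
- carton: Bystander, loose: small blue and yellow carton 130 x 90 x 60 high. Origin: centre of the underside.
- curler: Bystander, loose: black curling iron lying flat, 250 long, 26 high. Origin: centre of the underside.
- remote: Bystander, loose: white remote handset lying flat, 110 x 50 x 24. Origin: centre of the underside.
- tape: Bystander, loose: roll of brown tape standing on its flat side, 86 across, 45 high. Origin: centre of the underside.
- jar: Bystander, loose: amber jar with white cap, 64 across, 80 high. Origin: centre of the underside.
- mug: Bystander, loose: blue cup, 72 across, 80 high. Origin: centre of the underside.
There are look-alikes about, which are no part of the job. There is more than one size of the dryer; the job needs the middle-sized.

How it is judged:
By the outcome, as a careful person would: the job done as asked, in the order asked, and still so for the second after the job is handed in, with the robot touching nothing.
It also fails if it takes over 42 s, if anything falls off the work surface, if the arm or the gripper's body presses on something with over 40 N, if the wrist force passes 120 N, or if a joint passes its speed limit or range.

## Working session

There is one attempt and no reset: what is moved stays moved. The work goes in short steps, Python scripts to look and compute and a tool call to move; the robot and the scene stay as the last step left them, time stands still between calls to the robot, and variables do not carry over. Pictures are saved under pics/ and viewed, about 8 in all and at most 12, crops included, and the job is handed in when it is done.

Besides the shell and the picture viewer there is one more tool, called after "Call:" as a command line: name --pt "numbers of a row" for each row, then --argument value for the rest. move_arm: Moves the arm, as the interface text tells. Its arguments: {"type":"object","properties":{"moves":{"type":"array"},"force":{"type":"number"}},"required":["moves"]}

```bash
mkdir -p pics; cat > h.py <<'E'
import numpy as np, cv2
from rig import robot
def cam(n):
    p=robot.camera_params(n); R=cv2.Rodrigues(np.array(p["rvec"],float))[0]
    return np.array(p["K"],float),float(p["k1"]),R,np.array(p["tvec"],float).ravel()
def slopes(c,uv):
    K,k1,_,_=c; uv=np.atleast_2d(np.array(uv,float))
    d=np.c_[(uv[:,0]-K[0,2])/K[0,0],(uv[:,1]-K[1,2])/K[1,1]]; s=d.copy()
    for _ in range(20): s=d/(1+k1*(s**2).sum(1,keepdims=True))
    return s
def onplane(c,uv,z):
    s=slopes(c,uv); _,_,R,t=c; o=-R.T@t; d=np.c_[s,np.ones(len(s))]@R
    return o+d*((z-o[2])/d[:,2])[:,None]
def pts(c,uv,dep):
    s=slopes(c,uv); _,_,R,t=c
    return (np.c_[s,np.ones(len(s))]*np.array(dep).reshape(-1,1)-t)@R
def proj(c,P):
    K,k1,R,t=c; q=np.atleast_2d(P)@R.T+t; s=q[:,:2]/q[:,2:]; s=s*(1+k1*(s**2).sum(1,keepdims=True))
    return s*[K[0,0],K[1,1]]+[K[0,2],K[1,2]]
E
python3 - <<'E'
from h import *
for n in("top","side"):
    c=cam(n);im,d=robot.grab_frame(n);cv2.imwrite(f"pics/{n}0.png",im);np.save(f"{n}0.npy",d)
    print(n,c,-c[2].T@c[3])
print(robot.state())
E
```

```text
top (array([[494.16954237,   0.        , 314.90016383],
       [  0.        , 494.16954237, 199.8710464 ],
       [  0.        ,   0.        ,   1.        ]]), 0.005771931208072312, array([[ 0.02470464, -0.9993975 ,  0.02437851],
       [-0.99013343, -0.02782573, -0.13733724],
       [ 0.13793284, -0.02074511, -0.9902243 ]]), array([ -35.70909697,  518.75999737, 1163.44035765])) [ 354.04716083    2.88299157 1224.18251767]
side (array([[487.24975219,   0.        , 316.2471031 ],
       [  0.        , 487.24975219, 202.55429706],
       [  0.        ,   0.        ,   1.        ]]), 0.03230438515221305, array([[-0.98653009, -0.16256385, -0.01820366],
       [-0.09834052,  0.67832377, -0.72815246],
       [ 0.13071924, -0.71655415, -0.68517343]]), array([ 508.0528387 ,  109.15440299, 1276.50278738])) [345.08023526 923.23237475 963.3552565 ]
{'t': 0.1, 'joint_positions': array([-1.34011985e+00,  8.79176473e-02,  1.37214124e+00, -1.41312185e-05,
        1.68360499e+00, -1.03087527e-01]), 'dq': array([-0.0008843 , -0.00039339, -0.00448235, -0.00015522,  0.00065864,
       -0.00023419]), 'joint_torque': array([ 2.69630327e-03, -3.53014076e+01, -3.14218211e+01,  3.32069339e-05,
        7.96143810e-03,  7.20427835e-06]), 'tcp_pos': array([ 180.07309941, -519.1999779 ,  230.21686439]), 'tcp_rot': array([-1.03305859e-03,  9.86107088e-01,  1.66107613e-01, -7.30288099e-05]), 'wrist_force': array([0.1267649 , 0.15401191, 0.40135436]), 'torque': array([0.00354848, 0.02976351, 0.04542013]), 'grip_width': 1.0008145326956845}
```

View pics/top0.png

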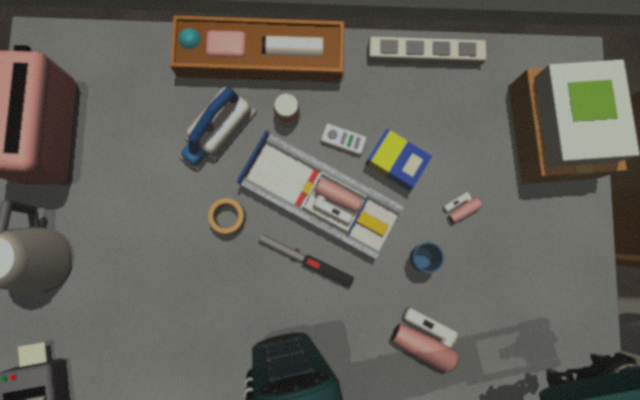

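View pics/side0.png

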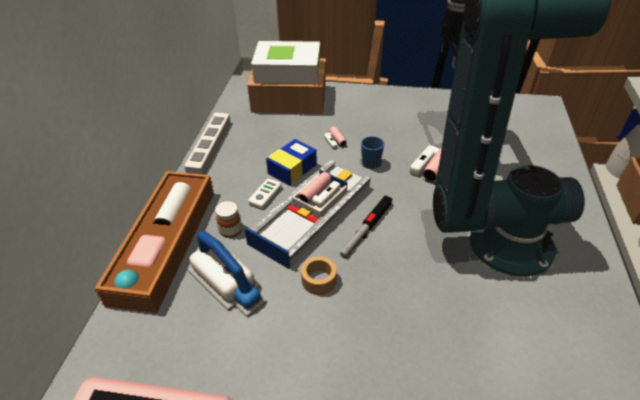

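The top view shows the lane running from its blue end plate at about (262,158) to its open rear end at about (390,230). There are three candidates for the dryer:
- **Middle-sized:** at (340,200), lying in the tray between the red stop and the yellow bar.
- **Small:** at (463,208), on the table.
- **Large:** at (427,340), on the table.

I choose the one in the tray. Next I measure the lane and check this choice in a close crop.

```bash
python3 - <<'E'
from h import *
im=cv2.imread("pics/top0.png");c=cam("top");hsv=cv2.cvtColor(im,cv2.COLOR_BGR2HSV)
roi=np.zeros(im.shape[:2],np.uint8);cv2.fillPoly(roi,[np.array([[268,128],[408,204],[378,262],[232,186]])],255)
def m(lo,hi): return cv2.inRange(hsv,lo,hi)&roi
masks=dict(blue=(m((100,120,30),(130,255,255)),69),yellow=(m((20,120,90),(35,255,255)),39.5),red=(m((0,170,80),(6,255,255))|m((174,170,80),(180,255,255)),35))
for k,(mk,z) in masks.items():
    n,l,s,ce=cv2.connectedComponentsWithStats(mk)
    for i in range(1,n):
        if s[i,4]<12: continue
        uv=np.argwhere(l==i)[:,::-1]; P=onplane(c,uv,z)[:,:2].astype(np.float32); r=cv2.minAreaRect(P)
        print(k,s[i,4],ce[i].round(1),onplane(c,ce[i],z)[0].round(1),"rect",np.round(r[0],1),np.round(r[1],1),round(r[2],1))
cr=cv2.resize(im[125:265,225:415],None,fx=4,fy=4,interpolation=cv2.INTER_CUBIC);cv2.imwrite("pics/crop1.png",cr)
E
```

```text
blue 98 [252.2 156.5] [614.9 130.7  69. ] rect [616.2 129.9] [  4.8 133.8] 62.5
yellow 66 [307.3 187.5] [548.9  -2.7  39.5] rect [549.1  -2.7] [13.1 27.5] 65.3
yellow 343 [372.1 223.2] [ 466.1 -161.2   39.5] rect [ 466.1 -160.9] [70.7 28.5] 63.0
red 18 [313.4 175.4] [580.1 -17.   35. ] rect [578.8 -16.7] [ 3.3 27.8] 65.3
red 21 [300.3 198.7] [521.7  13.4  35. ] rect [521.3  14. ] [ 4.4 27.4] 65.3
```

View pics/crop1.png

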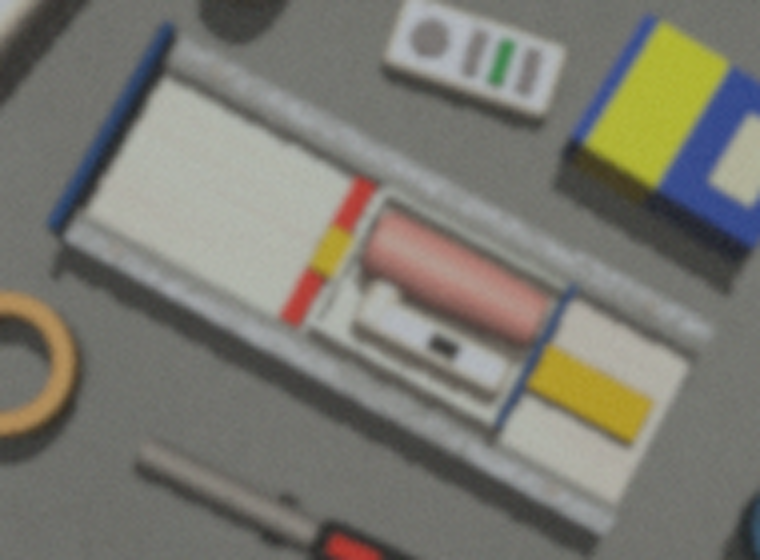

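The crop confirms it. The pink and white dryer lies in the white tray, the red stop is up at crop (330,250), the blue rear wall is at (537,355), and the free yellow bar is at (590,395). The lane's x points at about 63° in the world frame, the middle of the free bar is at (466,-161), and the tray's rear face is at lane x of about -107. I'll shut the gripper, turn it so that tool x follows the lane, and move over the bar.

Call:
move_arm --pt "0 40 -25 0 -8" --pt "0 80 -50 0 -16" --pt "0 120 -75 0 -24" --pt "0 160 -100 0 -32" --pt "0 200 -125 0 -40" --force 60

```text
t: 0.6
tcp_pos: [328.7, -333.8, 230.0]
tcp_rot: [-0.001, 0.869, 0.496, 0.0]
wrist_force: [0.3, -0.2, 0.4]
grip_width: 0.144
```

```bash
cat >> h.py <<'E'
from scipy.spatial.transform import Rotation as Ro
TH=np.radians(63.0);U=np.array([np.cos(TH),np.sin(TH),0]);V=np.array([-U[1],U[0],0]);ORG=np.array([466.1,-160.9,28])+144.6*U
def rep(target_lane=None):
    s=robot.state();R=Ro.from_quat(np.roll(s["tcp_rot"],-1)).as_matrix();p=s["tcp_pos"]
    L=[(p-ORG)@U,(p-ORG)@V,p[2]-28]; f=s["wrist_force"]
    print("t",round(s["t"],2),"tcp",p.round(1),"lane",np.round(L,1),"yaw",np.degrees(np.arctan2(R[1,0],R[0,0])).round(1),"tilt",R[:2,2].round(3),"F lane",np.round([f@U,f@V,f[2]],1),"grip",round(s["grip_width"],2))
    if target_lane is not None:
        w=ORG+U*target_lane[0]+V*target_lane[1]+[0,0,target_lane[2]]; print("tool shift",(R.T@(w-p)).round(1))
E
python3 -c "
from h import *
rep((-146,0,70))"
```

```text
t 0.6 tcp [ 328.7 -333.8  230. ] lane [-361.    43.9  202. ] yaw 59.4 tilt [-0.001  0.003] F lane [-0.1 -0.4  0.4] grip 0.14
tool shift [217.1  30.6 132.4]
```

Call:
move_arm --pt "0 44 6 20 -3.6" --pt "0 88 12 45 -3.6" --pt "0 132 18 70 -3.6" --pt "0 176 24 100 -3.6" --pt "0 217 30.5 130 -3.6"

```text
t: 1.1
tcp_pos: [462.3, -165.0, 103.6]
tcp_rot: [-0.001, 0.852, 0.523, 0.001]
wrist_force: [0.3, -0.4, 0.0]
grip_width: 0.001
```

```bash
python3 - <<'E'
from h import *
rep((-146,0,25))
c=cam("wrist");im,d=robot.grab_frame("wrist");cv2.imwrite("pics/w1.png",im);print(c[2],-c[2].T@c[3])
rep((-146,0,25))
for n in("top","side"):
  i,_=robot.grab_frame(n)
  cv2.imwrite(f"pics/{n}1.png",i)
E
```

```text
t 1.1 tcp [ 462.3 -165.   103.6] lane [-150.     1.5   75.6] yaw 63.0 tilt [-0.     0.002] F lane [-0.3 -0.4  0. ] grip 0.0
tool shift [ 3.9  1.6 50.6]
[[ 0.8918275  -0.45237426 -0.0011162 ]
 [-0.42933417 -0.84717767  0.31298908]
 [-0.14253382 -0.27865304 -0.94975607]] [499.19483778 -92.27686972 246.50767104]
t 1.15 tcp [ 462.3 -158.7   97.7] lane [-144.4    4.4   69.7] yaw 63.3 tilt [-0.006  0.012] F lane [ 3.9  1.2 -2.1] grip 0.0
tool shift [-2.   4.9 44.6]
```

View pics/w1.png

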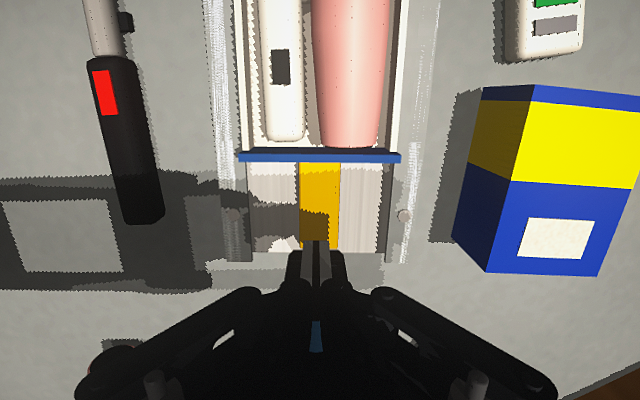

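The wrist view shows the blue rear wall at row 156 (columns 240-400), the bar at columns 299-340 and the fingertips at (316,250). The tool is square to the lane. I measure again now that the arm has settled.

```bash
python3 - <<'E'
from h import *
c=cam("wrist");im,d=robot.grab_frame("wrist");cv2.imwrite("pics/w2.png",im);hsv=cv2.cvtColor(im,cv2.COLOR_BGR2HSV)
L=lambda P:np.round(np.c_[(P-ORG)@U,(P-ORG)@V,P[:,2]-28],1)
for r in range(170,236,16):
    y=np.where(cv2.inRange(hsv[r:r+1],(18,150,40),(35,255,255))[0,270:380])[0]+270
    if len(y): print(r,y.min(),y.max(),L(onplane(c,[[y.min(),r],[y.max(),r],[(y.min()+y.max())/2,r]],39.5)).tolist())
b=cv2.inRange(hsv,(105,150,40),(125,255,255));b[:,:230]=0;b[:,410:]=0;b[:120]=0;b[180:]=0
for u in(260,320,380):
    v=np.where(b[:,u])[0];print("blue",u,v.min(),v.max(),L(onplane(c,[[u,v.min()],[u,v.max()]],73)).tolist(), L(pts(c,[[u,v.min()+2]],[d[v.min()+2,u]])).tolist())
rep((-146,0,20))
E
```

```text
170 303 344 [[-116.7, 13.4, 11.5], [-116.5, -15.4, 11.5], [-116.6, -1.0, 11.5]]
186 303 343 [[-128.4, 13.5, 11.5], [-128.2, -15.1, 11.5], [-128.3, -0.8, 11.5]]
202 303 342 [[-140.5, 13.6, 11.5], [-140.3, -14.8, 11.5], [-140.4, -0.6, 11.5]]
218 303 342 [[-153.1, 13.7, 11.5], [-152.8, -15.2, 11.5], [-153.0, -0.8, 11.5]]
234 303 341 [[-166.1, 13.8, 11.5], [-165.9, -14.9, 11.5], [-166.0, -0.6, 11.5]]
blue 260 155 161 [[-100.1, 36.6, 45.0], [-103.6, 36.8, 45.0]] [[-101.0, 36.4, 46.3]]
blue 320 156 162 [[-100.4, 1.8, 45.0], [-104.0, 1.8, 45.0]] [[-101.7, 1.8, 44.5]]
blue 380 156 163 [[-100.1, -32.9, 45.0], [-104.2, -33.2, 45.0]] [[-101.1, -32.8, 45.8]]
t 1.3 tcp [ 460.9 -165.8  103.3] lane [-151.3    2.4   75.3] yaw 63.2 tilt [-0.004  0.003] F lane [ 0.2 -0.3 -0.1] grip -0.0
tool shift [ 5.2  2.7 55.3]
```

Call:
move_arm --pt "0 1.5 1.5 20 0" --pt "0 3 3 35 0" --pt "0 4 3 48 0" --pt "0 4 3 56 0" --pt "0 4 3 58 0"

```text
t: 1.8
tcp_pos: [464.5, -164.0, 44.8]
tcp_rot: [-0.003, 0.852, 0.523, -0.001]
wrist_force: [-0.4, 0.2, 0.5]
grip_width: 0.002
```

```bash
python3 -c "
from h import *
rep((-146,-0.7,1.5))"
```

```text
t 1.8 tcp [ 464.5 -164.    44.8] lane [-148.     0.    16.8] yaw 63.1 tilt [-0.005  0.004] F lane [-0.   0.5  0.5] grip 0.0
tool shift [ 2.   0.8 15.3]
```

Call:
move_arm --pt "0 0 0.7 4 0" --pt "0 0 0.7 8 0" --pt "0 0 0.7 12 0" --pt "0 0 0.7 15 0" --pt "0 0 0.7 16 0"

```text
t: 2.3
tcp_pos: [465.7, -165.0, 29.5]
tcp_rot: [-0.002, 0.852, 0.523, -0.001]
wrist_force: [-0.9, -2.7, 5.4]
grip_width: -0.001
```

```bash
python3 -c "
from h import *
rep((-118,-0.7,1.5))"
```

```text
t 2.3 tcp [ 465.7 -165.    29.5] lane [-148.5   -1.5    1.5] yaw 63.1 tilt [-0.003  0.002] F lane [-2.8 -0.4  5.4] grip -0.0
tool shift [30.5 -0.8 -0. ]
```

The bar is fully down, with the tip 1.5 mm above the deck and 5.4 N on it. I slide forward to the rear face, pressing slightly harder.

Call:
move_arm --pt "0 5 -0.5 2 0" --pt "0 11 -0.8 2 0" --pt "0 17 -0.8 2 0" --pt "0 23 -0.8 2 0" --pt "0 28 -0.8 2 0"

```text
t: 2.8
tcp_pos: [478.6, -141.9, 29.4]
tcp_rot: [0.001, 0.852, 0.523, -0.001]
wrist_force: [-2.1, -5.1, 8.8]
grip_width: -0.002
```

```bash
python3 -c "
from h import *
rep((-90,-0.7,1.5))"
```

```text
t 2.8 tcp [ 478.6 -141.9   29.4] lane [-122.    -2.5    1.4] yaw 63.1 tilt [-0.001 -0.004] F lane [-5.5 -0.5  8.8] grip -0.0
tool shift [32.  -1.7 -0.2]
```

Call:
move_arm --pt "0 6 -1.5 2.2 0" --pt "0 13 -2 2.2 0" --pt "0 20 -2.5 2.2 0" --pt "0 27 -2.5 2.2 0" --pt "0 34 -2.5 2.2 0"

```text
t: 3.3
tcp_pos: [492.3, -114.3, 29.4]
tcp_rot: [0.005, 0.852, 0.523, -0.003]
wrist_force: [-5.5, -10.5, 10.7]
grip_width: 0.0
```

```bash
python3 - <<'E'
from h import *
rep((-50,-0.7,1.5))
im,_=robot.grab_frame("wrist");cv2.imwrite("pics/w3.png",im)
E
```

```text
t 3.3 tcp [ 492.3 -114.3   29.4] lane [-91.2  -2.2   1.4] yaw 63.1 tilt [ 0.    -0.012] F lane [-11.8   0.1  10.7] grip 0.0
tool shift [41.2 -1.4 -0.6]
```

View pics/w3.png

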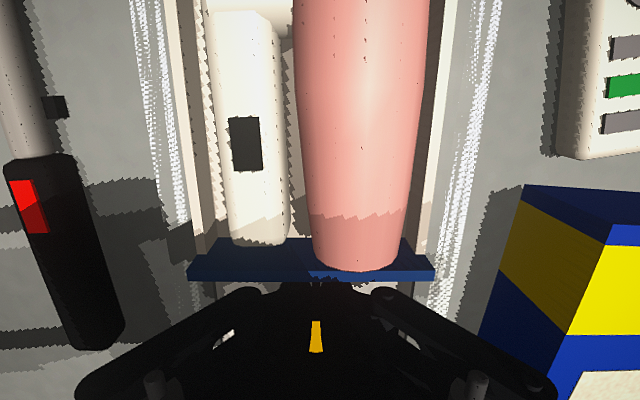

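The fingers are on the middle of the rear face (wall at row 262, fingers at column 316), and the tray is moving with the dryer inside it. I go on.

Call:
move_arm --pt "0 8 -1 2.2 0" --pt "0 16 -1.8 2.2 0" --pt "0 24 -2 2.2 0" --pt "0 32 -2 2.2 0" --pt "0 40 -2 2.2 0"

```text
t: 3.85
tcp_pos: [509.8, -80.8, 29.4]
tcp_rot: [0.009, 0.852, 0.523, -0.004]
wrist_force: [-5.4, -11.6, 12.8]
grip_width: -0.001
```

```bash
python3 -c "
from h import *
rep((-20,-0.7,1.5))"
```

```text
t 3.85 tcp [509.8 -80.8  29.4] lane [-53.4  -2.6   1.4] yaw 63.1 tilt [ 0.002 -0.02 ] F lane [-12.8  -0.5  12.8] grip -0.0
tool shift [33.4 -1.8 -0.7]
```

Call:
move_arm --pt "0 8 -1 2.2 0" --pt "0 16 -2 2.0 0" --pt "0 24 -2.5 1.8 0" --pt "0 32 -2.5 1.6 0" --pt "0 40 -2.5 1.5 0"

```text
t: 4.35
tcp_pos: [526.3, -48.0, 29.5]
tcp_rot: [0.013, 0.852, 0.523, -0.006]
wrist_force: [-4.2, -11.5, 10.9]
grip_width: -0.001
```

```bash
python3 -c "
from h import *
rep((42,-0.7,1.5))"
```

```text
t 4.35 tcp [526.3 -48.   29.5] lane [-16.7  -2.4   1.5] yaw 63.1 tilt [ 0.004 -0.029] F lane [-12.1  -1.5  10.9] grip -0.0
tool shift [58.7 -1.6 -1.4]
```

Call:
move_arm --pt "0 8 -1 2.2 0" --pt "0 16 -2 1.9 0" --pt "0 24 -2.5 1.7 0" --pt "0 32 -2.5 1.4 0" --pt "0 38 -2.5 1.2 0"

```text
t: 4.85
tcp_pos: [542.0, -16.7, 29.6]
tcp_rot: [0.017, 0.852, 0.523, -0.007]
wrist_force: [-3.9, -11.0, 10.4]
grip_width: -0.003
```

```bash
python3 - <<'E'
from h import *
rep((42,-0.7,1.5))
im,_=robot.grab_frame("top");cv2.imwrite("pics/t2.png",cv2.resize(im[125:265,225:415],None,fx=4,fy=4))
rep()
E
```

```text
t 4.85 tcp [542.  -16.7  29.6] lane [18.3 -2.2  1.6] yaw 63.1 tilt [ 0.005 -0.036] F lane [-11.6  -1.5  10.4] grip -0.0
tool shift [23.7 -1.4 -0.6]
t 4.9 tcp [542.4 -15.8  29.6] lane [19.4 -2.1  1.6] yaw 63.1 tilt [ 0.006 -0.035] F lane [-9.1 -0.9 10.3] grip 0.0
```

View pics/t2.png

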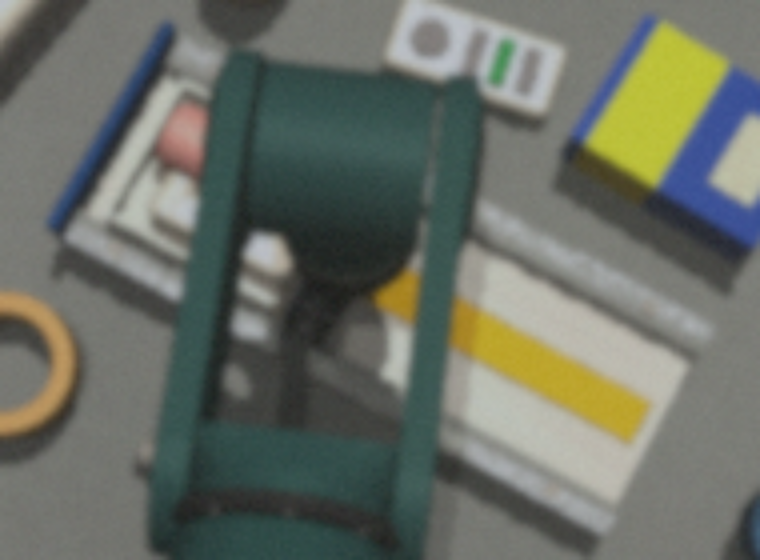

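The top view shows the tray's front edge still about 20 mm short of the blue plate, so I do the last part slowly and watch the force.

Call:
move_arm --pt "0 5 -1 2.0 0" --pt "0 10 -2 1.9 0" --pt "0 15 -2 1.7 0" --pt "0 19 -2 1.5 0" --pt "0 22 -2 1.4 0"

```text
t: 5.4
tcp_pos: [550.5, -0.0, 29.6]
tcp_rot: [0.02, 0.852, 0.523, -0.01]
wrist_force: [-9.0, -18.0, 13.1]
grip_width: -0.0
```

```bash
python3 -c "
from h import *
rep((42,-0.7,1.5))"
```

```text
t 5.4 tcp [550.5  -0.   29.6] lane [37.1 -2.2  1.6] yaw 63.1 tilt [ 0.005 -0.045] F lane [-20.1  -0.2  13.1] grip -0.0
tool shift [ 4.9 -1.5 -0.1]
```

Call:
move_arm --pt "0 3 -1 1.8 0" --pt "0 4 -1.5 1.8 0" --pt "0 5 -1.5 1.7 0" --pt "0 5 -1.5 1.7 0" --pt "0 5 -1.5 1.7 0"

```text
t: 5.9
tcp_pos: [550.4, -0.3, 29.7]
tcp_rot: [0.024, 0.852, 0.522, -0.013]
wrist_force: [-7.6, -15.9, 12.1]
grip_width: 0.003
```

```bash
python3 - <<'E'
from h import *
rep((42,-0.7,1.5))
im,_=robot.grab_frame("top");cv2.imwrite("pics/t3.png",im)
im,_=robot.grab_frame("side");cv2.imwrite("pics/s3.png",cv2.resize(im[150:280,230:390],None,fx=4,fy=4))
rep()
E
```

```text
t 5.9 tcp [ 5.504e+02 -3.000e-01  2.970e+01] lane [36.8 -2.2  1.7] yaw 63.0 tilt [ 0.003 -0.055] F lane [-17.6  -0.4  12.1] grip 0.0
tool shift [ 5.2 -1.5 -0.1]
t 6.0 tcp [ 5.504e+02 -2.000e-01  2.970e+01] lane [36.8 -2.2  1.7] yaw 63.0 tilt [ 0.003 -0.055] F lane [-17.5   0.3  11.8] grip -0.0
```

View pics/s3.png

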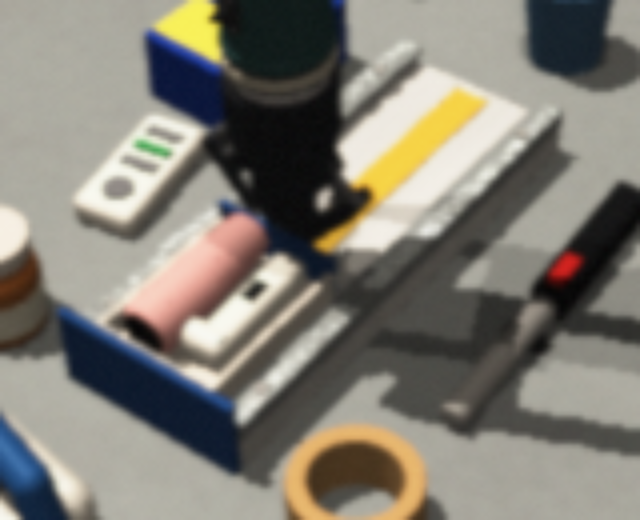

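The side view shows the tray nose at the blue plate, (150,330) to (210,385), with the dryer in it. The tool has stopped while the push force has risen. One firmer push will tell whether the tray is home.

Call:
move_arm --pt "0 5 -1 1.8 0" --pt "0 7 -1 1.8 0" --pt "0 9 -1 1.8 0" --pt "0 9 -1 1.8 0" --pt "0 9 -1 1.8 0"

```text
t: 6.5
tcp_pos: [550.3, -0.8, 29.9]
tcp_rot: [0.029, 0.852, 0.522, -0.021]
wrist_force: [-15.7, -24.6, 18.2]
grip_width: 0.0
```

```bash
python3 - <<'E'
from h import *
rep((34,-2,1.5))
E
```

```text
t 6.5 tcp [550.3  -0.8  29.9] lane [36.3 -2.3  1.9] yaw 62.9 tilt [-0.006 -0.071] F lane [-29.1   2.8  18.2] grip 0.0
tool shift [-2.3 -0.3  0.5]
```

It doesn't move at 29 N, so the tray is home. I back off a few millimetres with the bar still pressed, to avoid rubbing the tray upward, and then lift.

Call:
move_arm --pt "0 -2 0 1.5 0" --pt "0 -5 0 1.5 0" --pt "0 -8 0 1.5 0" --pt "0 -10 0 1 0" --pt "0 -10 0 1 0"

```text
t: 7.0
tcp_pos: [547.3, -8.4, 30.9]
tcp_rot: [0.029, 0.853, 0.521, -0.018]
wrist_force: [1.1, 2.8, 4.1]
grip_width: -0.002
```

```bash
python3 - <<'E'
from h import *
rep((20,-2,100))
E
```

```text
t 7.0 tcp [547.3  -8.4  30.9] lane [28.2 -3.2  2.9] yaw 62.9 tilt [-0.001 -0.068] F lane [3.  0.3 4.1] grip -0.0
tool shift [-14.1   1.8 -96.4]
```

Call:
move_arm --pt "0 -1 0 -5 0" --pt "0 -3 0 -20 0" --pt "0 -7 1 -45 0" --pt "0 -12 1.5 -80 0" --pt "0 -17 2 -120 0"

```text
t: 7.5
tcp_pos: [539.7, -16.2, 151.6]
tcp_rot: [0.027, 0.853, 0.522, -0.02]
wrist_force: [0.5, -0.2, -1.1]
grip_width: 0.001
```

Call:
move_arm --pt "0 -40 0 -20 0" --pt "0 -80 0 -40 0" --pt "0 -120 0 -50 0" --pt "0 -160 0 -60 0" --pt "0 -200 0 -60 0"

```text
t: 8.0
tcp_pos: [448.2, -190.9, 226.4]
tcp_rot: [0.028, 0.852, 0.522, -0.02]
wrist_force: [0.2, -0.0, -0.2]
grip_width: -0.004
```

```bash
python3 - <<'E'
from h import *
rep()
robot.grab_frame("side")
c=cam("top");im,_=robot.grab_frame("top");cv2.imwrite("pics/t4.png",im)
s,_=robot.grab_frame("side");w,_=robot.grab_frame("wrist");cv2.imwrite("pics/w4.png",w)
a=cv2.resize(im[125:265,225:415],(760,560),interpolation=cv2.INTER_CUBIC)[:, :500]
b=cv2.resize(s[190:290,230:330],(500,500),interpolation=cv2.INTER_CUBIC)
o=np.zeros((560,800,3),np.uint8);o[:,:400]=a[:,:400];o[:400,400:]=cv2.resize(b,(400,400));cv2.imwrite("pics/f4.png",o)
hsv=cv2.cvtColor(im,cv2.COLOR_BGR2HSV);roi=np.zeros(im.shape[:2],np.uint8);cv2.fillPoly(roi,[np.array([[268,128],[408,204],[378,262],[232,186]])],255)
for n,lo,hi,z in(("blue",(100,120,30),(130,255,255),73),("yellow",(20,120,90),(35,255,255),39.5),("red",(0,170,80),(6,255,255),35)):
    k,l,st,ce=cv2.connectedComponentsWithStats(cv2.inRange(hsv,lo,hi)&roi)
    for i in range(1,k):
        if st[i,4]<10: continue
        P=onplane(c,np.argwhere(l==i)[:,::-1],z)-ORG;x=P@U;y=P@V
        print(n,st[i,4],"x",np.percentile(x,[2,50,98]).round(1),"y",np.percentile(y,[2,50,98]).round(1))
E
```

```text
t 8.0 tcp [ 448.2 -190.9  226.4] lane [-179.4    2.3  198.4] yaw 62.9 tilt [-0.004 -0.069] F lane [ 0.1 -0.2 -0.2] grip -0.0
blue 14 x [180.5 182.4 184.2] y [48.9 56.5 65.3]
yellow 920 x [-144.5  -54.    37.6] y [-14.3  -0.5  13.2]
red 26 x [33.1 35.5 38.1] y [-48.2 -34.9 -21.6]
red 27 x [32.8 35.7 38.5] y [15.9 28.6 43.3]
```

View pics/f4.png

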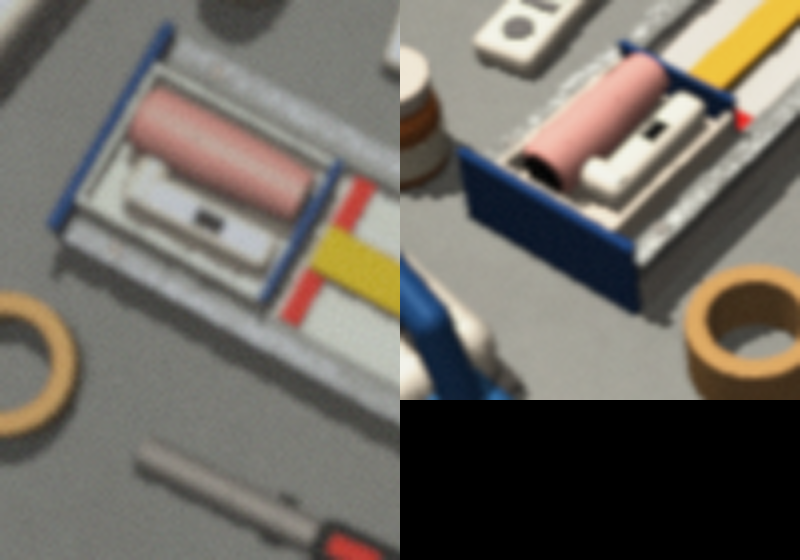

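Both views show the tray against the blue plate with the dryer lying in it, and the red stop up behind it, at the same pixels as at the start. I'll check the remaining gap in numbers.

```bash
python3 - <<'E'
from h import *
c=cam("top");im=cv2.imread("pics/t4.png").astype(float)
g=lambda P:proj(c,ORG+P[0]*U+P[1]*V+np.array([0,0,P[2]]))[0]
def prof(z,xs,ys):
    out=[]
    for x in xs:
        q=np.array([g((x,y,z)) for y in ys],np.float32)
        out.append(cv2.remap(im.astype(np.float32),q[None,:,0],q[None,:,1],1)[0].mean(0).round().astype(int).tolist())
    for x,o in zip(xs,out): print(z,x,o)
prof(45,range(40,64,2),range(-40,-15,3))
prof(35,range(168,198,2),range(-45,46,5))
E
```

```text
45 40 [119, 127, 181]
45 42 [133, 141, 166]
45 44 [125, 133, 141]
45 46 [106, 109, 112]
45 48 [90, 86, 85]
45 50 [91, 74, 66]
45 52 [106, 79, 66]
45 54 [118, 92, 79]
45 56 [118, 103, 95]
45 58 [111, 107, 106]
45 60 [104, 108, 115]
45 62 [105, 112, 129]
35 168 [140, 150, 166]
35 170 [137, 146, 161]
35 172 [127, 135, 148]
35 174 [120, 128, 138]
35 176 [125, 132, 136]
35 178 [135, 141, 140]
35 180 [132, 132, 128]
35 182 [123, 110, 101]
35 184 [115, 88, 72]
35 186 [114, 83, 65]
35 188 [114, 92, 80]
35 190 [114, 105, 99]
35 192 [115, 115, 113]
35 194 [117, 121, 120]
35 196 [117, 122, 122]
```

```bash
python3 - <<'E'
from h import *
a=cv2.imread("pics/t3.png");b=cv2.imread("pics/t4.png")
o=np.hstack([cv2.resize(i[138:198,240:318],None,fx=5,fy=5,interpolation=cv2.INTER_CUBIC) for i in(a,b)]);cv2.imwrite("pics/cmp.png",o);print(o.shape)
E
```

```text
(300, 780, 3)
```

View pics/cmp.png

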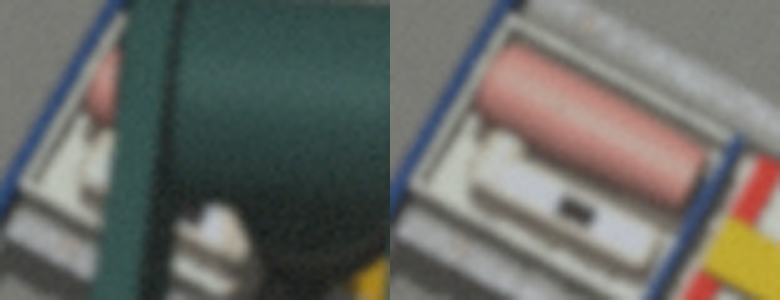

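The pressed and released views match: the tray corner is at (25,185) in one and (412,185) in the other, right at the blue plate. The tray has not moved back, so I hand the job in.

```bash
python3 -c "
from h import *
rep();print(robot.job_done())"
```

```text
t 8.2 tcp [ 448.3 -190.   224.1] lane [-178.6    2.7  196.1] yaw 62.7 tilt [-0.007 -0.067] F lane [ 0.2 -0.1 -0. ] grip -0.0
the job is handed in; nothing more can be done
None
```

The tray, with the middle-sized dryer still lying in it, is home against the blue end plate. The red stop is up behind it. I handed the job in at t = 8.2 s, with the hand clear and nothing touching the robot.

- **What I did:** With the gripper shut, I pressed the yellow bar fully down behind the tray (tip about 1.5 mm above the deck). I kept it pressed with about 5–18 N while pushing the tray over the stop to the plate. I then backed off the rear face with the bar still held and lifted away.
- **Home check:** The tray stalled and did not advance under a final push of 29 N. Pictures from before and after the release show it in the same place.
- **Stop and surroundings:** The red stop is back at the pixels where it started. The goods near the lane look undisturbed in the pictures.
- **Small disagreement:** Measured from the top camera, the gap between tray and plate came out at about 1 mm instead of 0. That is within the roughly 2 mm calibration error, so I relied on the stall as the stronger evidence.
- **Tool lean:** The tool leaned to about 4° during the push, and this had no visible effect.

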